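# Fold down the bread board's handle and serve a roll with the tongs

## Task

At the buffet, first fold the bread board's carry handle fully down into its catch at the rear of the board. Then take the tongs by their black grips, close their jaws on the golden roll (not the dark rye one) and lift it at least 10 cm clear above the board, and finish while still holding it there in the tongs, steady. Never touch the bread with the fingers, and leave everything else where it stands.

Things in the scene. Friction and masses are not known exactly. Their poses are not given: they have to be found in the camera images.
- tray: Wooden bread board, fixed, 220 (x) by 300 (y) by 20 mm, no rim; origin: centre of its underside, x to its rear (away from the robot), z up. The rolls lie near its middle, 130 mm apart in y. Hinge ears 64 mm high at x = -50, y = +-143 mm; the catch is two forked dark posts, 30 by 14 mm, 61 mm above the table, at x = 65, y = +-90 mm.
- tray_handle (a joint): Angle (rad) of the U-shaped steel carry handle that spans the board. 0 = folded to the rear, level, home in the catch (hard stop); 1.57 = straight up; 2.0 = leaning to the robot (stop). Starts raised, 1.25 to 1.85. The hinge is stiff (about 0.2 N m, some 2 N at the bar), so the handle stays where it is left.
- handle_hinge (a point): Middle of the handle's hinge axis, which runs along the board's y, 55 mm above the table; in the board's frame at (-50, 0, 55) mm. The bar swings about it at 115 mm radius.
- handle_grip (a point): Centre of the handle's wooden sleeve: round, 20 mm in diameter, 100 mm long, along the board's y. The rest of the bar, 8 mm thick, goes on to y = +-155 mm. With the handle at angle a it lies at board x = -50 + 115 cos(a), z = 55 + 115 sin(a) mm: folded, at x = 65 mm, 55 mm above the table.
- tongs: Steel spring tongs, black grips, 265 mm long, 24 mm high, 0.12 kg, lying on edge on the ridges of a blue rest, underside 26 mm above the table. They open and close sideways (in the table plane). Origin midway between the grips, level with the underside; x points to the jaws, z up. Hinge end at x = -124 mm (-134 with its wire loop).
- tongs_grip (a point): Midway between the two black grips, at mid-height: 12 mm above the tongs' origin. The grips are 70 mm long (x = -35 to +35 mm), 24 mm high, and 67 mm apart over their outsides when open. Squeeze them together along the tongs' y, fingers outside.
- tongs_jaw (a point): Midway between the two flat jaws, 110 mm ahead of tongs_grip, same height (12 mm above the underside). Each jaw is 44 mm long (x = 88 to 132 mm), 24 mm high and 6 mm thick. Open, the jaws are 84 mm apart inside, 96 mm over the outsides at their middle.
- tongs_left (a joint): Angle (rad) each arm has closed about the hinge 110 mm behind tongs_grip: 0 = open (sprung, 3.5 N at each grip), 0.16 = shut. Per 0.01 rad the width over the grips falls 2.2 mm, the jaw gap 4.4 mm. Grips held at 60 mm (5.5 N): jaws 70 mm apart. Jaws meet the roll at 0.077, grips 50 mm (8 N); a finger squeeze of 20 to 30 N then holds the roll with 6 to 11 N.
- gold_roll: The golden-brown roll with a pale cross cut on top: round, 50 mm in diameter, 42 mm high, 25 to 50 g; origin at the centre of its underside. Which side of the board it lies on varies.
- gold_roll_center (a point): Point on the golden roll's axis 20 mm above its underside; widest there.
- rye_roll: The dark-brown rye roll, same size (50 mm in diameter, 42 mm high), on the other side of the board; origin at the centre of its underside. Not to be moved.
- tongs_rest: Blue ceramic rest under the tongs, fixed, left or right of the board: base 170 by 120 mm, 8 mm thick, with two ridges across it, 26 mm high, 10 mm wide, at x = -75 and +60 mm. Origin at table level, below the tongs' origin within 6 mm; x as the tongs' x.
- sauce_bowl: White bowl, 110 mm in diameter, 45 mm high, standing at the other side of the board from the tongs rest; origin at the centre of its underside. Not to be moved.
- tealight: Amber glass tealight cup, 60 mm in diameter, 50 mm high, left behind the board; origin at the centre of its underside. Not to be moved.
- jam_jar: Jam jar, 54 mm in diameter, 65 mm high, right behind the board; origin at the centre of its underside. Not to be moved.
- milk_jug: White mug, 68 mm in diameter, 80 mm high, left of the tealight; origin at the centre of its underside. Not to be moved.
Mind the look-alikes: they are no part of the job. Leave any pink or purple look-alike of the gold_roll alone.

How it is judged (in metres and radians):
On the way, in this order (a step that is already met when the one before it is completed fails the run):
1. the carry handle is folded down home in its catch (joint below 0.08 rad) (value of joint tray_handle below 0.08 rad), for 0.2 s.
2. the golden roll is lifted between the jaws of the tongs, clear of the board (height (world z) of gold_roll above 0.05 m and contact force between gold_roll and tongs above 0.3 N and contact force between gold_roll and tray below 0.05 N), for 0.2 s.
At the end, for the whole second after the job is handed in: Handle in its catch (below 0.08 rad); tongs in the fingers (above 2 N), over 60 mm up; golden roll pinched in the jaws (over 0.3 N, centre within 30 mm of the jaws' middle), its underside over 80 mm above the board (100 mm above the table), touching neither board nor robot, still (below 0.05 m/s) (value of joint tray_handle below 0.08 rad and height (world z) of gold_roll above 0.1 m and height (world z) of tongs above 0.06 m and contact force between gold_roll and tongs above 0.3 N and distance between gold_roll_center and tongs_jaw below 0.03 m and contact force between the fingers and tongs above 2 N and contact force between gold_roll and the arm below 0.05 N and contact force between gold_roll and the fingers below 0.05 N and contact force between gold_roll and tray below 0.05 N and linear speed of gold_roll below 0.05 m/s); the arm keeps its last pose, push and grip.
It fails at once if the robot touches a roll directly (contact force between any of the fingers, the arm and gold_roll above 0.3 N or contact force between any of the fingers, the arm and rye_roll above 0.3 N).
It fails at once if the rye roll is moved by more than 25 mm (distance of rye_roll from where it was at the start of the episode above 0.025 m).
It fails at once if another thing on the table is moved by more than 25 mm (distance of any of sauce_bowl, tealight, jam_jar, milk_jug from where it was at the start of the episode above 0.025 m).
It also fails if it takes over 58 s, if anything falls off the work surface, if the arm or the gripper's body presses on something with over 40 N, if the wrist force passes 120 N, or if a joint passes its speed limit or range.

## Robot

A 6-joint arm with a two-finger parallel gripper is mounted at the origin on the work surface. World frame = base frame: x ahead of the robot, y to its left, z up, the work surface at z = 0. Lengths are in m, angles in degrees, forces in N, time in s.
With the tool pointing down it reaches from about 0.325 to 0.85 m from the base axis. Payload 15.5 kg.
Tool frame: the origin (TCP) lies at the very end of the fingers, on their centre line; the grasp point (between the pads) lies arm.grip_depth behind it (arm.grip_depth is the distance from the TCP to the grasp point, in m); z points along the fingers, y is the line along which they close (so a half turn about z gives the same grasp; the last joint's range is limited). The gripper opens to 91 mm and grips with 3 to 60 N. Pads are 32 mm wide; open, the fingers measure 118 mm over their backs; the gripper's body (76 mm by 178 mm) begins 60 mm behind the grasp point.
Start: joints at [70.273, 28.281, 77.091, -0, 74.628, -5.472], TCP at [0.154, 0.606, 0.214] pointing down, gripper open.
Joint ranges: [-166.48, 166.48], [-47.26, 123.95], [12.59, 153.08], [-70.14, 250.14], [6.76, 159.57], [-176.63, 176.63]. Speed limits (degrees/s): [108.29, 108.29, 147.25, 172.46, 172.46, 172.46].

## Interface

Orientations are given as a 3x3 rotation matrix whose columns are the frame's x, y, z axes.
In Python, from rig import arm gives the robot as it stands. Calls block until the motion is done:
- arm.move_to(position, orientation): joint-space move of the TCP to a pose.
- arm.move_l(position, orientation=None, feed=0.15): straight line of the TCP; orientation=None keeps the orientation; feed is the mean speed in m/s.
- arm.move_joints(angles): joint-space move.
- arm.grip(opening): finger opening in m; the grip force is fixed at half the most; returns when the fingers have stopped.
- arm.sleep(seconds).
- arm.solve_ik(position, orientation): joint angles nearest the present ones, or None.
- arm.snapshot(name): name is "scene" or "side" or "wrist"; returns the picture (384x512x3 uint8, red, green, blue); there is no depth.
- arm.get_calibration(name): a dict with "intrinsics" (3x3 intrinsics, pixels), "cam_to_world" (4x4, takes a point from camera to world coordinates). Camera axes: x right, y down, z forward; pixel columns grow to the right and rows downward; lengths in m; the calibration is good to about 2 mm. The wrist camera is an equidistant fisheye: a pixel r from the principal point sees the ray r / f radians off the axis. A picture is of the moment at which its call begins: read the wrist's pose just before it. get_calibration takes no time and is no camera call; for the wrist camera it gives the pose at the moment of the call.
A pose or a line that the arm cannot do raises arm.Unreachable and nothing moves.
- arm.sign_off(): hands the job in; it is judged then, once.
Readings, each from a call of its own:
- arm.current_t(): time.
- arm.current_joint_positions(): joint angles.
- arm.current_dq(): joint speeds.
- arm.current_tau(): joint torques, N m.
- arm.current_ee_pos(): TCP position.
- arm.current_tool_rot(): TCP orientation.
- arm.current_force(): force on the tool from outside, world axes, zero at the start.
- arm.current_torque(): the same for the moment, N m.
- arm.current_width(): finger opening in m.
- arm.current_grasp_force(): force on a finger pad.
Only numpy, scipy, OpenCV 4.12 (cv2) and the standard library are available. Lean on these libraries where they do the work, as an engineer would, in place of code of your own. Each camera call takes 0.05 s, during which the arm holds its last target. There are 200 camera calls.

## Working session

There is one attempt and no reset: what is moved stays moved. The work goes in short steps, each a Python script; the robot and the scene stay as the last script left them, time stands still between calls to the robot, and variables do not carry over. Pictures are saved under pics/ and viewed, at most 10 in all, crops included, and the job is handed in when it is done.

```bash
mkdir -p pics; ls; python3 - <<'E'
from rig import arm
import cv2, numpy as np
for n in ("scene","side","wrist"):
    c=arm.get_calibration(n); print(n,np.round(c["intrinsics"],1).tolist(),np.round(c["cam_to_world"],4).tolist())
    im=arm.snapshot(n); cv2.imwrite(f"pics/{n}0.png",im[:,:,::-1])
print(arm.grip_depth,arm.current_t(),arm.current_tool_rot())
a=[cv2.imread(f"pics/{n}0.png") for n in("scene","side")]
cv2.imwrite("pics/a.png",cv2.resize(a[0],(800,600)));cv2.imwrite("pics/b.png",cv2.resize(a[1],(800,600)))
E
```

```text
pics
scene [[450.6, 0.0, 262.9], [0.0, 450.6, 188.2], [0.0, 0.0, 1.0]] [[-0.8237, 0.417, -0.3842, 1.0571], [0.567, 0.613, -0.5502, 0.7813], [0.0061, -0.6711, -0.7414, 1.0698], [0.0, 0.0, 0.0, 1.0]]
side [[375.9, 0.0, 249.3], [0.0, 375.9, 190.0], [0.0, 0.0, 1.0]] [[0.9984, -0.0329, 0.0467, 0.4627], [-0.0571, -0.5983, 0.7993, -0.8449], [0.0017, -0.8006, -0.5992, 0.7131], [0.0, 0.0, 0.0, 1.0]]
wrist [[297.3, 0.0, 252.4], [0.0, 297.3, 193.8], [0.0, 0.0, 1.0]] [[0.2461, 0.9426, 0.2257, 0.0901], [0.9692, -0.239, -0.0586, 0.622], [-0.0013, 0.2332, -0.9724, 0.3841], [0.0, 0.0, 0.0, 1.0]]
0.0188 0.15 [[-9.69205972e-01  2.46251309e-01 -2.76275190e-04]
 [ 2.46251455e-01  9.69205631e-01 -8.16290906e-04]
 [ 6.67547654e-05 -8.59187189e-04 -9.99999629e-01]]
```

View pics/a.png

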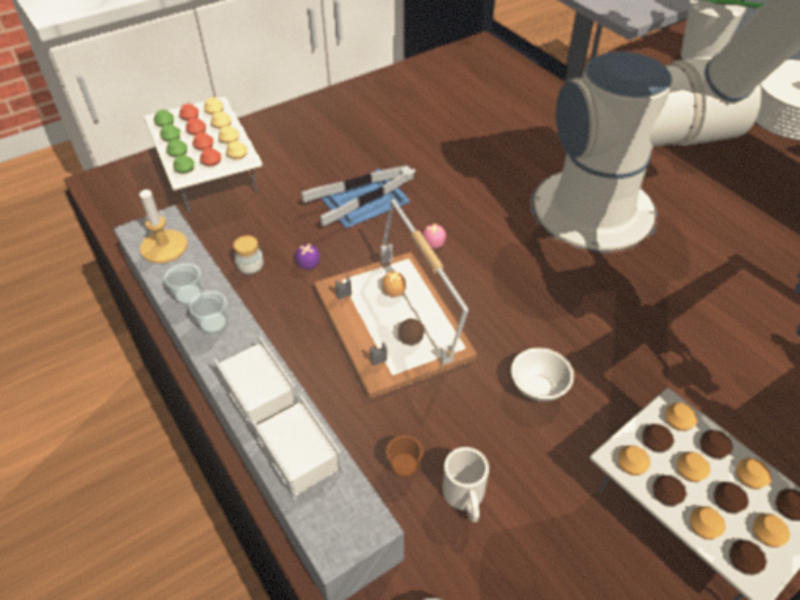

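View pics/b.png

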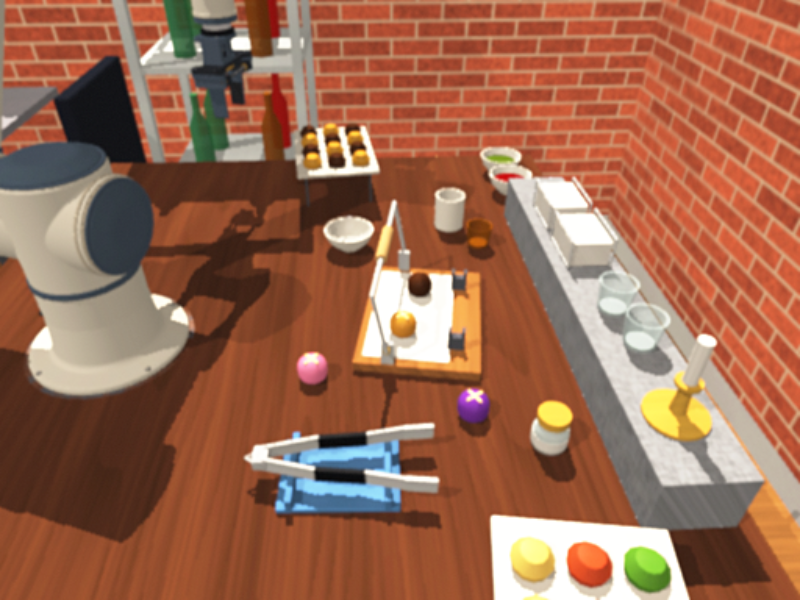

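Scene pixels at 800×600, candidates: 
- Golden roll on the board at scene (395,283) / side (403,325): chosen.
- Rye at (411,331).
- Pink look-alike at (433,235).
- Purple look-alike at (308,256).
- Far pastry tray at (690,460).

The tongs are on the blue rest at side (340,460), with the jaws towards +x. Next I'll take close crops to measure from.

```bash
python3 - <<'E'
import cv2
a=cv2.imread("pics/scene0.png")[95:255,188:308]   # x5 -> 600x800 too tall; use 3.75
cv2.imwrite("pics/c.png",cv2.resize(a,None,fx=3.75,fy=3.75,interpolation=cv2.INTER_CUBIC))
b=cv2.imread("pics/side0.png")[120:340,150:350]
b1=b[0:130,70:170]; cv2.imwrite("pics/d.png",cv2.resize(b[145:215,0:140],None,fx=5.5,fy=5.5,interpolation=cv2.INTER_CUBIC))
cv2.imwrite("pics/e.png",cv2.resize(b1,None,fx=4.5,fy=4.5,interpolation=cv2.INTER_CUBIC))
E
```

```text
(no output)
```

View pics/c.png

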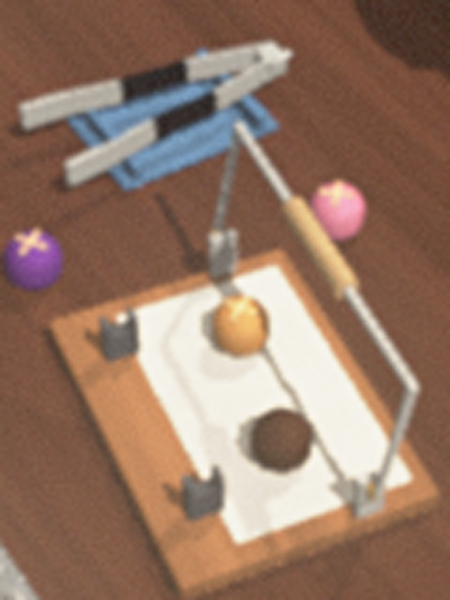

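View pics/d.png

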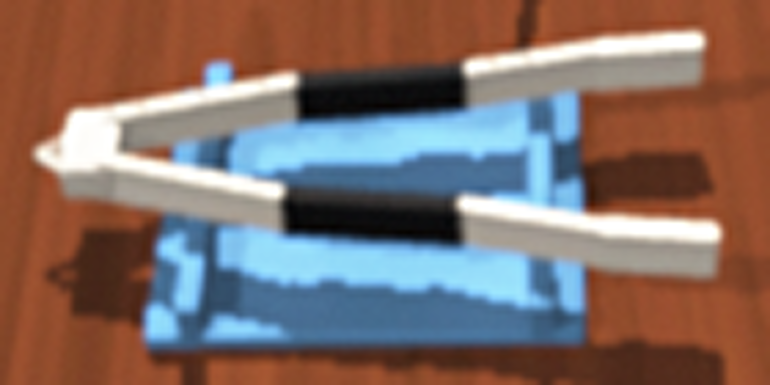

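View pics/e.png

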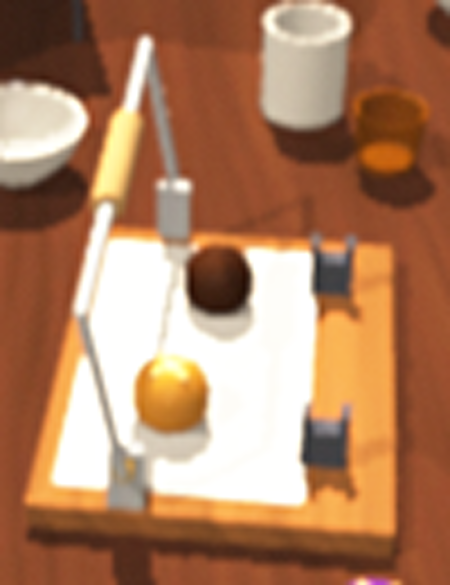

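```bash
cat > h.py <<'E'
import numpy as np, cv2
from rig import arm
S,D=arm.get_calibration("scene"),arm.get_calibration("side")
c=lambda u,v:(S,(188+u/3.75,95+v/3.75)); d=lambda u,v:(D,(150+u/5.5,265+v/5.5)); e=lambda u,v:(D,(220+u/4.5,120+v/4.5))
def ray(o):
    C,p=o; T=C["cam_to_world"]; r=T[:3,:3]@np.linalg.inv(C["intrinsics"])@[p[0],p[1],1]; return T[:3,3],r/np.linalg.norm(r)
def onz(o,z):
    t,r=ray(o); return t+r*(z-t[2])/r[2]
def tri(*os):
    A=0;b=0
    for o in os:
        t,r=ray(o); P=np.eye(3)-np.outer(r,r); A=A+P; b=b+P@t
    x=np.linalg.solve(A,b); return x, [np.linalg.norm((np.eye(3)-np.outer(r,r))@(x-t)) for t,r in map(ray,os)]
E
python3 - <<'E'
from h import *
np.set_printoptions(precision=4,suppress=True)
print("corners scene",*[onz(c(*p),.02) for p in((52,325),(278,250),(440,490),(185,588))])
print("corners side ",*[onz(e(*p),.02) for p in((393,530),(33,497),(392,243))])
for n,a,b in(("gold",(241,325),(170,395)),("rye",(283,440),(219,280)),("sleeve",(321,247),(117,157)),("s1",(293,205),(105,200)),("s2",(348,288),(127,115)),("b1",(240,128),(82,308)),("b2",(415,388),(145,40)),
 ("post_r",(118,335),(327,442)),("post_l",(202,493),(333,272))): print(n,*tri(c(*a),e(*b)))
print("grips side z.05"); 
for p in((298,75),(465,65),(285,187),(460,197),(703,35),(718,228),(95,115),(37,153)): print(p,onz(d(*p),.05))
print("scene");
for p in((122,82),(185,65),(157,123),(212,98),(22,105),(68,163),(285,48)): print(p,onz(c(*p),.05))
for n,a,b in(("jawR? ",(68,163),(703,35)),("jaw2",(22,105),(718,228))): print(n,*tri(c(*a),d(*b)))
# other objects (800x600 px)
s=lambda u,v:(S,(u*.64,v*.64)); w=lambda u,v:(D,(u*.64,v*.64))
for n,a,b in(("pink",(433,236),(312,369)),("purple",(308,256),(474,405)),("jar",(247,253),(551,430))): print(n,*tri(s(*a),w(*b)))
E
```

```text
corners scene [ 0.6576 -0.13    0.02  ] [ 0.4478 -0.097   0.02  ] [0.4942 0.1938 0.02  ] [0.7074 0.159  0.02  ]
corners side  [ 0.6574 -0.138   0.02  ] [ 0.4475 -0.0981  0.02  ] [0.7104 0.1566 0.02  ]
gold [ 0.5342 -0.0269  0.0367] [np.float64(0.0006205140007200764), np.float64(0.0006205140007200271)]
rye [0.5764 0.0948 0.0371] [np.float64(0.0013923590651090006), np.float64(0.0013923590651090945)]
sleeve [0.5054 0.0433 0.169 ] [np.float64(6.673097655555976e-05), np.float64(6.67309765555891e-05)]
s1 [ 0.4963 -0.0063  0.1698] [np.float64(0.0004394210897301362), np.float64(0.00043942108973008605)]
s2 [0.5145 0.0912 0.1704] [np.float64(0.0002960458716687438), np.float64(0.0002960458716687431)]
b1 [ 0.4787 -0.1085  0.1672] [np.float64(0.00018721147600000336), np.float64(0.00018721147599993587)]
b2 [0.5324 0.1959 0.1685] [np.float64(8.946312442055965e-05), np.float64(8.946312442066128e-05)]
post_r [ 0.6254 -0.0757  0.0359] [np.float64(0.0014166411439350745), np.float64(0.0014166411439350526)]
post_l [0.6565 0.1018 0.0356] [np.float64(0.0012683678132729258), np.float64(0.0012683678132729185
[... 379 characters left out ...]
 0.05  ]
(157, 123) [ 0.463 -0.273  0.05 ]
(212, 98) [ 0.4012 -0.2747  0.05  ]
(22, 105) [ 0.5539 -0.3658  0.05  ]
(68, 163) [ 0.5587 -0.2708  0.05  ]
(285, 48) [ 0.3014 -0.2984  0.05  ]
jawR?  [ 0.5603 -0.2719  0.0493] [np.float64(0.0018892692820194094), np.float64(0.001889269282019381)]
jaw2 [ 0.5551 -0.3668  0.0494] [np.float64(0.0015253650289772237), np.float64(0.0015253650289770411)]
pink [ 0.3743 -0.1133  0.0171] [np.float64(0.0003264650439963782), np.float64(0.0003264650439965147)]
purple [ 0.6325 -0.2106  0.019 ] [np.float64(0.0019123919410990733), np.float64(0.0019123919410989315)]
jar [ 0.737  -0.2783  0.0312] [np.float64(0.00011832313378846693), np.float64(0.00011832313378861307)]
```

The board is at about (0.577, 0.031) with a yaw of about -9.7°, and the handle angle is about 1.77 rad. The gold roll is at (0.534, -0.027), and the two rolls come out 129 mm apart against the 130 mm given. The tongs grip is at about (0.426, -0.317) with a yaw of about -2°. First the handle: grip the sleeve and swing it along its arc.

```bash
cat >> h.py <<'E'
def R(yaw):   # tool down, tool y along world direction yaw+90deg
    a=np.radians(yaw); y=np.array([-np.sin(a),np.cos(a),0]); z=np.array([0,0,-1.]); return np.c_[np.cross(y,z),y,z]
BY=-9.7; bx=np.array([np.cos(np.radians(BY)),np.sin(np.radians(BY)),0]); by=np.array([-bx[1],bx[0],0])
H=np.array([.5275,.0399,.055]); gd=np.array([0,0,-arm.grip_depth])
bar=lambda a:H+.115*(np.cos(a)*bx+np.sin(a)*np.array([0,0,1]))+gd
E
python3 - <<'E'
from h import *
p=np.array(arm.current_ee_pos())
up=bar(1.764)+[0,0,.08]
best=min([y for y in(BY+90,BY-90) if arm.solve_ik(up,R(y)) is not None],key=lambda y:abs(arm.solve_ik(up,R(y))[5]))
print(best,arm.solve_ik(up,R(best)))
arm.move_to(p+[0,0,.06],np.array(arm.current_tool_rot()))
arm.move_to(up,R(best)); arm.grip(.06)
arm.move_l(bar(1.764)); print(arm.current_t(),arm.current_force())
arm.grip(0.01); print(arm.current_width(),arm.current_grasp_force(),arm.current_force())
for a in np.linspace(1.764,0,9)[1:]:
    arm.move_l(bar(a),feed=.12); print(round(a,2),np.round(arm.current_force(),1),np.round(arm.current_ee_pos()-bar(a),4),round(arm.current_width(),4))
print(arm.current_t())
E
```

```text
-99.7 [-1.81314734e+00  1.79142850e+01  9.21716750e+01 -2.54444375e-14
  6.99140400e+01  7.88685266e+00]
4.2 [ 0.04455587 -0.21947379  0.06098351]
0.019547952928692398 29.99859631061554 [-1.47434356  0.28592951  4.21528047]
1.54 [ 0.7 -3.5  5.4] [ 0.0007 -0.0003  0.0002] 0.0192
1.32 [ 1.7 -3.8  2.6] [ 0.0002 -0.0003 -0.    ] 0.0192
1.1 [ 1.9 -5.5 -0.6] [-0.0003 -0.0001 -0.0001] 0.0194
0.88 [-0.2 -4.9 -2.9] [-0.0008  0.     -0.0001] 0.019
0.66 [ 0.  -3.2 -4. ] [-0.0008  0.0002  0.0001] 0.0193
0.44 [-1.7 -1.3 -3.2] [-0.0005  0.0002  0.0003] 0.0193
0.22 [-1.1 -1.7 -3.6] [-0.0003  0.0001  0.0004] 0.0195
0.0 [-2.8 -1.3 -3.5] [-0.0006  0.0002  0.0003] 0.0192
7.7667
```

```bash
python3 - <<'E'
from h import *
for i in range(4):
    p=np.array(arm.current_ee_pos()); 
    arm.move_l(bar(0)-[0,0,.002*(i+1)],feed=.03); f=arm.current_force(); print(np.round(f,1),arm.current_ee_pos()[2]-bar(0)[2])
    if f[2]>12: break
arm.grip(.05)
p=bar(0).copy(); p[2]=.25; arm.move_l(p,feed=.2)
G=np.array([.426,-.317,.25]); arm.grip(.091); arm.move_to(G-[.0,0,0],R(-2.5))
c=arm.get_calibration("wrist"); np.save("wc.npy",c["cam_to_world"])
im=arm.snapshot("wrist"); cv2.imwrite("pics/w1.png",cv2.resize(im[:,:,::-1],(800,600)))
s=arm.snapshot("side"); cv2.imwrite("pics/s1.png",s[:,:,::-1]); print(arm.current_t(),arm.current_joint_positions())
E
```

```text
[-9.5 -1.  12. ] -0.0006804528158284584
12.8917 [-4.30626159e+01  1.86465421e+01  8.73777676e+01  2.09797809e-03
  7.39770546e+01 -1.30570860e+02]
```

View pics/w1.png

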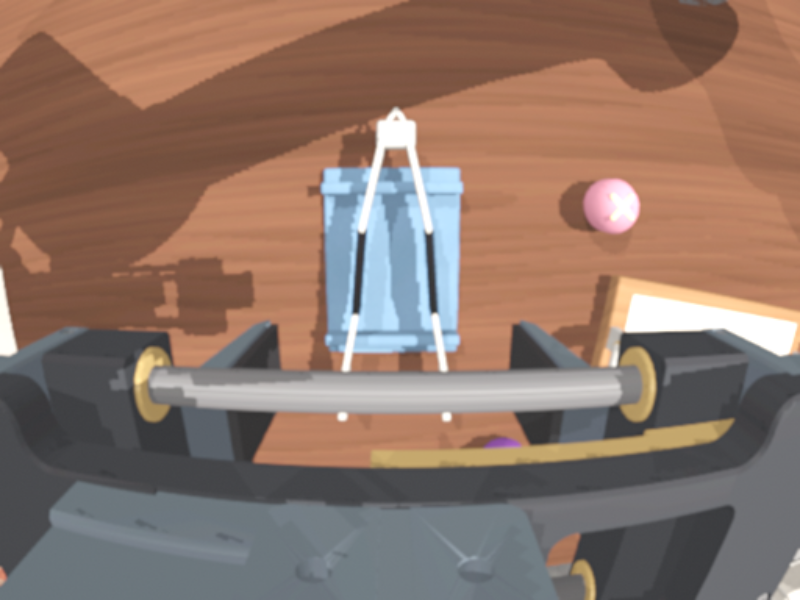

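The wrist view shows the tongs on the rest: hinge (396,133), grips (359,273) and (433,273), jaw tips (342,416) and (446,416). I'll project these at z=0.05 and also check the handle in the side view.

```bash
python3 - <<'E'
from h import *
np.set_printoptions(precision=4,suppress=True)
T=np.load("wc.npy"); K=arm.get_calibration("wrist")["intrinsics"]
def wz(u,v,z=.05):
    x=np.array([u*.64-K[0,2],v*.64-K[1,2]])/K[0,0]; r=np.linalg.norm(x); d=T[:3,:3]@np.r_[np.sin(r)*x/r,np.cos(r)]
    return T[:3,3]+d*(z-T[2,3])/d[2]
for p in((361,233),(430,233),(357,313),(437,313),(396,133),(342,416),(446,416)): print(p,wz(*p))
a=(wz(361,233)+wz(430,233))/2;b=(wz(357,313)+wz(437,313))/2;h=wz(396,133);j=(wz(342,416)+wz(446,416))/2
print((a+b)/2,np.degrees(np.arctan2(*(j-h)[1::-1])),j)
s=cv2.imread("pics/s1.png")[150:270,200:340]; cv2.imwrite("pics/s1c.png",cv2.resize(s,None,fx=5,fy=5,interpolation=cv2.INTER_CUBIC))
E
```

```text
(361, 233) [ 0.3909 -0.3416  0.05  ]
(430, 233) [ 0.3933 -0.2865  0.05  ]
(357, 313) [ 0.4567 -0.3487  0.05  ]
(437, 313) [ 0.4596 -0.2826  0.05  ]
(396, 133) [ 0.3122 -0.3102  0.05  ]
(342, 416) [ 0.5514 -0.3688  0.05  ]
(446, 416) [ 0.5554 -0.2759  0.05  ]
[ 0.4251 -0.3149  0.05  ] -2.8838106094936307 [ 0.5534 -0.3224  0.05  ]
```

View pics/s1c.png

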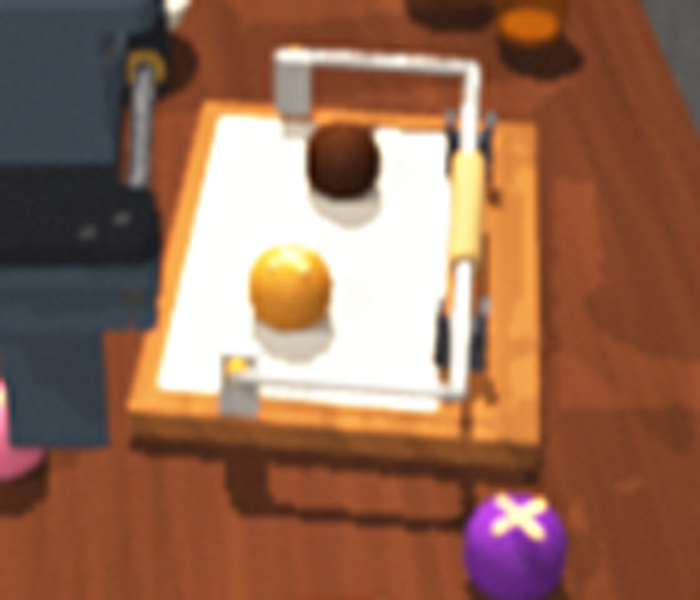

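The handle lies between the posts, level and against its stop (12 N reaction). Now I'll grasp the tongs 8 mm behind the grip centre and lift.

```bash
python3 - <<'E'
from h import *
o=R(-2.9); g=np.array([.417,-.3146,.020])
arm.move_l(g+[0,0,.07],o,feed=.2); arm.move_l(g,feed=.1); print(arm.current_force())
arm.grip(.059); print(arm.current_width(),arm.current_grasp_force(),arm.current_force())
arm.move_l(g+[0,0,.14],feed=.15); print(arm.current_width(),arm.current_grasp_force(),arm.current_force())
# go above roll
gold=np.array([.5342,-.0269,0]); t=gold-bx*.118; t[2]=.15
arm.move_to(t,R(BY))
print(arm.current_width(),arm.current_grasp_force(),arm.current_t())
a=cv2.resize(arm.snapshot("side")[140:280,150:330],(771,600),interpolation=cv2.INTER_CUBIC)
cv2.imwrite("pics/s2.png",a[:,:,::-1])
b=arm.snapshot("scene")[100:260,180:380]; cv2.imwrite("pics/t2.png",cv2.resize(b,(750,600),interpolation=cv2.INTER_CUBIC)[:,:,::-1])
E
```

```text
[-0.11963419  0.01750125 -0.72735848]
0.05903046390529717 6.839119791984558 [ 0.64125735 -0.9933795   6.85379762]
0.0592552624122684 4.965693354606628 [-0.15561071  0.2876105  -0.99442585]
0.0590296155352821 4.965904578566551 17.6083
```

View pics/s2.png

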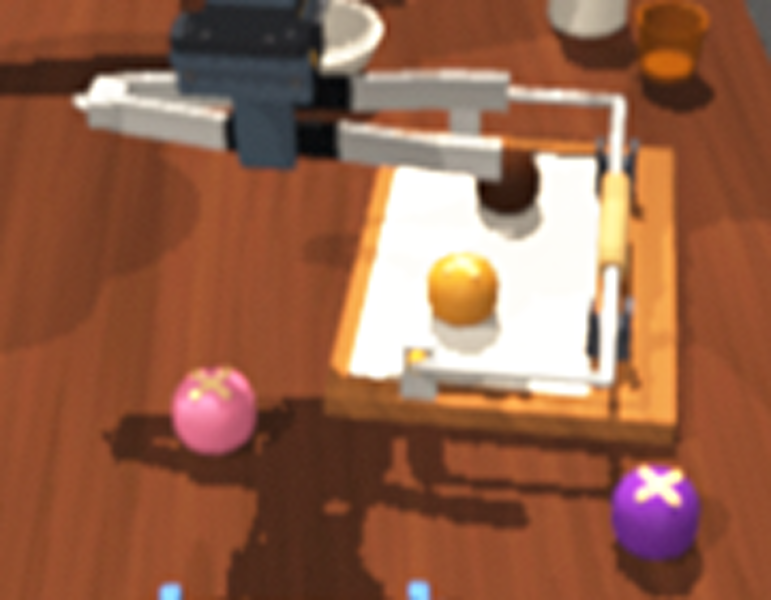

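View pics/t2.png

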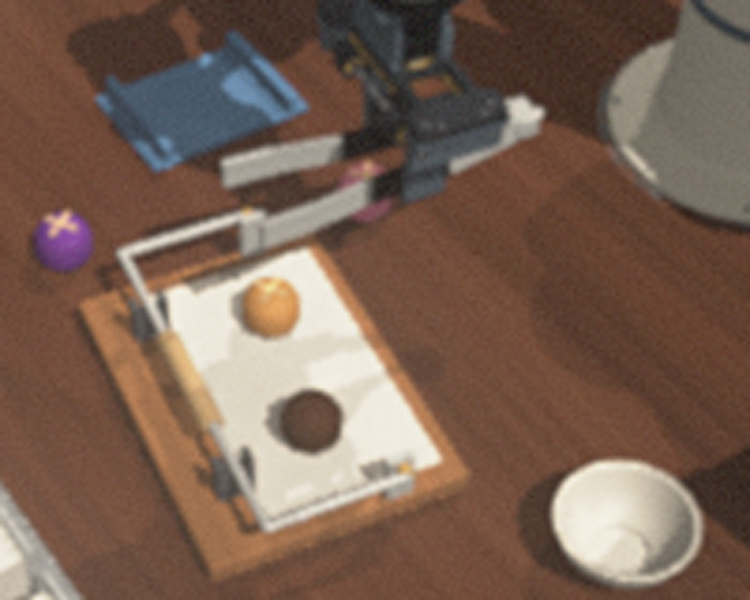

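```bash
python3 - <<'E'
from h import *
np.set_printoptions(precision=4,suppress=True)
s=lambda u,v:(D,(150+u/4.283,140+v/4.286)); t=lambda u,v:(S,(180+u/3.75,100+v/3.75))
pts={}
for n,a,b in(("+top",(508,75),(260,218)),("+bot",(508,105),(262,248)),("-top",(500,143),(222,160)),("-bot",(499,180),(225,187)),("hinge",(100,88),(522,108))): pts[n],r=tri(s(*a),t(*b)); print(n,pts[n],r[0])
print("gold",tri(s(463,290),t(271,307)),"rye",tri(s(509,182),t(312,420)))
tcp=np.array(arm.current_ee_pos()); print(tcp, "expected tip", tcp+bx*.14, "under z",tcp[2]+.0188-.012)
E
```

```text
+top [0.5638 0.0061 0.1817] 0.0002694849275623258
+bot [0.5656 0.0117 0.1556] 0.00019711719119268684
-top [ 0.5518 -0.0662  0.1802] 0.00040446819324932806
-bot [ 0.5518 -0.0645  0.1525] 0.0009079608240343837
hinge [0.3117 0.0128 0.1755] 0.0015681009879627641
gold (array([ 0.5349, -0.0263,  0.0366]), [np.float64(0.000878329647407594), np.float64(0.0008783296474078372)]) rye (array([0.5766, 0.0934, 0.0372]), [np.float64(0.0015900447253774843), np.float64(0.001590044725377777)])
[ 0.4184 -0.0079  0.15  ] expected tip [ 0.5564 -0.0315  0.15  ] under z 0.1567587384148171
```

The tongs are level and aligned, with the jaw middle at about (0.536, -0.026), over the roll at (0.535, -0.0265). Now descend, squeeze and lift.

```bash
python3 - <<'E'
from h import *
p=np.array(arm.current_ee_pos())
for z in(.075,.05,.025):
    p[2]=z; arm.move_l(p,feed=.1); print(z,np.round(arm.current_force(),2))
arm.grip(0.0); print(arm.current_width(),arm.current_grasp_force(),np.round(arm.current_force(),2))
arm.sleep(.3); p[2]=.185; arm.move_l(p,feed=.08); arm.sleep(.5)
print(arm.current_width(),arm.current_grasp_force(),np.round(arm.current_force(),2),arm.current_t())
a=cv2.resize(arm.snapshot("side")[120:270,150:340],(760,600),interpolation=cv2.INTER_CUBIC)
cv2.imwrite("pics/s3.png",a[:,:,::-1])
E
```

```text
0.075 [-0.12  0.18 -1.  ]
0.05 [-0.59 -0.39 -0.44]
0.025 [ 0.86  0.27 -0.75]
0.04910094969853325 29.98283565044403 [-0.26  0.13 -0.  ]
0.04940329562274785 29.986734688282013 [ 0.57  0.32 -2.37] 22.6667
```

View pics/s3.png

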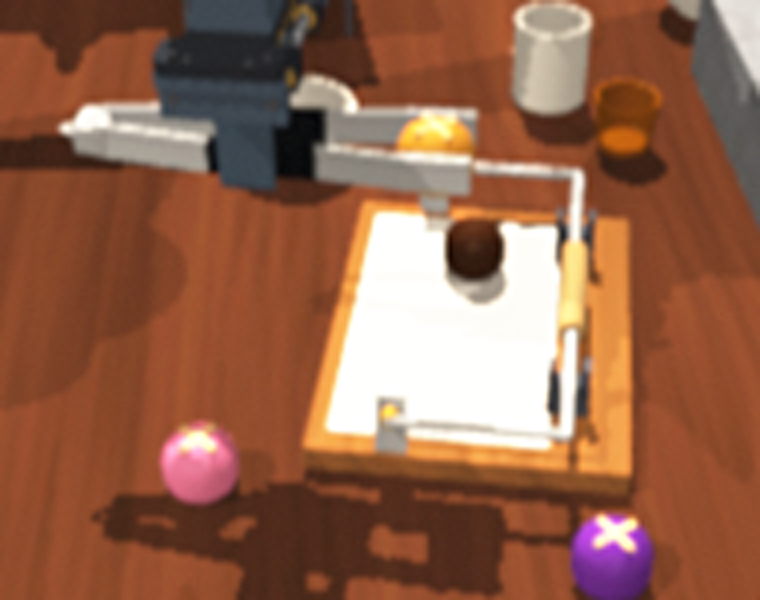

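The golden roll is at (435,135), pinched in the jaws and well above the board. The handle is still down and the rye roll is in place at (473,248). The roll's underside is about 0.18 m above the table. I'm handing in.

```bash
python3 -c "
from rig import arm
print(arm.sign_off(),arm.current_t())"
```

```text
the job is handed in; nothing more can be done
the job is handed in; nothing more can be done
```

The job is handed in: the handle is folded down against its stop in the catch, and the golden roll is held steady in the tongs about 16 cm above the board; the judge's verdict was not shown.

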